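Eject a backup cartridge, catch it and ease it out

TASK

Press the eject key of the bay that holds the orange-banded backup cartridge, with another finger already standing in its way, so that the finger traps the cartridge within its first 5 cm, while the spring still pushes it. Then ease it out slowly behind the finger until the spring is spent and leave it lying still on the dock, its front not past the dock's front edge, and take the hand away. Nothing is pinched or lifted, the white-banded cartridge stays loaded, and the other things stay where they are.

Things in the scene. Friction and masses are not known exactly. Their poses are not given: they have to be found in the camera images.
- dock: two-bay desk dock for removable drive cartridges, dark grey, fixed, 215 mm long (x), 216 wide (y). Origin: centre of its underside; x to its rear, y to its left (seen from the front), z up. Open flat deck 16 mm above the desk from the front edge (x = -107.5 mm) to the hood (x = +8.5 mm); the hood, 57 mm tall, covers the rear. Each bay is a lane along x with its eject key to the right
- apron_edge (a point): middle of the dock's front edge at deck height (16 mm above the desk), dock x = -107.5 mm. A cartridge let go by its key is thrown towards this edge at about 1 m/s and, with nothing in its way, shoots past it in a fraction of a second. Let out slowly behind a finger, it comes to rest by itself once its spring is spent, 60 mm out
- lane_left (a point): on the deck, middle of the left bay's lane (dock y = +66 mm), 35 mm before the front of a loaded cartridge (dock x = -57.5 mm). The lane is 70 mm wide between two rails 5 mm wide and 7 mm above the deck. A spring behind the cartridge pushes it to -x over the first 60 mm (3.5 N falling to 0.9 N), then no more; a catch tied to the key holds it
- lane_right (a point): the same for the right bay (dock y = -40 mm)
- key_left (a joint): eject key of the left bay: 0 up, 0.007 m fully down; moves straight down and springs back. The catch lets go after about 4.5 mm; fully down takes about 4 to 6 N. Once the cartridge is 20 mm out the key is no longer needed
- key_right (a joint): eject key of the right bay, as the left one
- key_left_top (a point): centre of the top of the left bay's eject key: light grey, 36 mm (along x) by 24 mm (y), at dock x = -67 mm, y = +13 mm, that is 53 mm to the right of its lane's middle. Top 31 mm above the desk when up, 24 mm when down, so lower than a cartridge's top (46 mm above the desk)
- key_right_top (a point): the same for the right bay's key, at dock x = -67 mm, y = -93 mm
- cart_orange: cartridge with the orange band on top and front, in one of the two bays: black smooth plastic, 100 mm long (x), 68 wide, 30 tall, about 0.15 kg. Origin: centre of its underside; x to the dock's rear, z up. Loaded, its origin is at dock x = +27.5 mm, its front at x = -22.5 mm: the front 31 mm show before the hood and 85 mm of free deck lie before it
- cart_orange_front (a point): centre of the orange cartridge's front face
- cart_white: the cartridge with the white band, otherwise the same, in the other bay; it is to stay loaded
- cart_white_front (a point): centre of the white cartridge's front face
- mug: bystander on the desk: green and white mug, 78 mm across, 101 mm tall. Origin at its underside. Not to be moved.
- stapler: bystander on the desk: red and grey stapler, 141 mm long, 36 mm wide, 47 mm tall. Origin at its underside. Not to be moved.
- eraser: bystander on the desk: eraser in a blue sleeve, 43 x 19 x 12 mm. Origin at its underside. Not to be moved.
- binder_clip: bystander on the desk: black binder clip standing on its spine, 31 x 26 x 34 mm. Origin at its underside. Not to be moved.
- glue_stick: bystander on the desk: yellow glue stick standing upright, 26 mm across, 93 mm tall. Origin at its underside. Not to be moved.
Things that resemble listed ones, but are neither listed nor needed, are in the scene too. What is shaped like the cart_orange but blue is not meant.

How it is judged:
On the way, in this order (a step that is already met when the one before it is completed fails the run):
1. an eject key is pressed (value of joint any of key_left, key_right above 0.003 m).
2. the orange cartridge, sprung out by 10 to 57 mm, stands still against a finger (x of cart_orange_front in the frame of dock between -0.0795 and -0.0325 m and linear speed of cart_orange below 0.05 m/s and contact force between the fingers and cart_orange above 0.3 N), for 0.2 s.
At the end, for the whole second after the job is handed in: The orange cartridge lies flat and still on the dock's deck, its front 55 to 87 mm out from the loaded position (spring spent, and not more than 2 mm past the dock's front edge); the white cartridge is within 5 mm of its loaded position; both eject keys are up (x of cart_orange_front in the frame of dock between -0.1095 and -0.0775 m and linear speed of cart_orange below 0.01 m/s and angle between cart_orange's own z axis and vertical below 0.1 rad and z of cart_orange in the frame of dock between 0.013 and 0.019 m and x of cart_white_front in the frame of dock above -0.0275 m and value of joint each of key_left, key_right below 0.002 m); the robot touches nothing.
It fails at once if the front of the orange cartridge passes the front edge of the dock by more than 2 mm (x of cart_orange_front in the frame of dock below -0.1095 m).
It fails at once if the orange cartridge shoots on instead of being eased out (over 0.3 m/s when more than 57 mm out) (x of cart_orange_front in the frame of dock below -0.0795 m and linear speed of cart_orange above 0.3 m/s).
It fails at once if the white cartridge is ejected (x of cart_white_front in the frame of dock below -0.0325 m).
It fails at once if a cartridge is lifted more than 10 mm or tipped ((z of cart_orange in the frame of dock above 0.026 m or angle between cart_orange's own z axis and vertical above 0.2 rad) or (z of cart_white in the frame of dock above 0.026 m or angle between cart_white's own z axis and vertical above 0.2 rad)).
It fails at once if another thing on the desk is moved by more than 15 mm (distance of any of mug, stapler, binder_clip, eraser, glue_stick from where it was at the start of the episode above 0.015 m).
It also fails if it takes over 34 s, if anything falls off the work surface, if the arm or the gripper's body presses on something with over 40 N, if the wrist force passes 120 N, or if a joint passes its speed limit or range.

ROBOT

A 6-joint arm with a two-finger parallel gripper is mounted at the origin on the work surface; the furniture and walls round the work are solid. World frame = base frame: x ahead of the robot, y to its left, z up, the work surface at z = 0. Lengths are in m, angles in rad, forces in N, time in s.
With the tool pointing down it reaches from about 0.225 to 0.875 m from the base axis. Payload 3.4 kg.
Tool frame: the origin (TCP) lies midway between the tips of the shut fingers; the grasp point (between the pads) lies behind it (manip.grip_point_offset is the z of the grasp point in the tool frame, in m); z points along the fingers, x is the direction in which the jaws open and shut, and the axes are right-handed (so a half turn about z gives the same grasp; the last joint's range is limited). The gripper opens to 85 mm and grips with 20 to 120 N. Pads are 22 mm wide; open, the fingers measure 114 mm over their backs; the gripper's body (76 mm by 85 mm) begins 54 mm behind the grasp point. The pads swing forward as they close: fully open they stand 13 mm farther back than shut.
Start: joints at [-1.402, 0.276, 1.505, -0, 1.361, -0.121], TCP at [0.164, -0.551, 0.231] pointing down, gripper open.
Joint ranges: [-2.89, 2.89], [-0.75, 2.08], [0.22, 2.7], [-1.18, 4.32], [0.11, 2.71], [-2.7, 2.7]. Speed limits (rad/s): [2.57, 2.57, 3.14, 3.14, 3.14, 3.14].

INTERFACE

Orientations are given as a unit quaternion [w, x, y, z].
In Python, from rig import manip, eyes, recognise, regions_of, mark_of gives the robot as it stands.
- The arm moves only by the shell command python3 -m inch 'ROWS' [FORCE]. ROWS is JSON, a list of rows, each a list of 5 numbers: the gripper command: -1 is shut, 1 is fully open, values between are in proportion, then the shift along the tool's x, y, z in mm, then the turn about the tool's z in degrees. A call has 1 to 20 rows; each row shifts and turns the pose as measured when the row begins, along the tool's axes as they then stand; what a row does not reach is not made up. A row lasts 1/12 s, in which the tool goes at most 41.7 mm and 7.16 degrees, less where a joint would pass 70% of its speed; a pose out of reach is approached as far as the arm can. A call with a gripper value outside its range is refused whole. The fingers move at their own pace and stop on an object; FORCE is the grip in N (left out, the last holds). Time passes only in rows, so rows that do not move let the fingers close. It gives the time, the measured TCP pose, the force and the opening at its end, in the units of the state.
- manip.get_state(): the state, without advancing time (a new reading comes with each control period).
- eyes.get_image(name): name is "side" or "top" or "wrist"; returns a dict with "frame" (400x640x3 uint8, red, green, blue), "K" (3x3 intrinsics, pixels), "rvec" (rotation vector, rad) and "tvec" (3), from world to camera coordinates, as OpenCV has them; the wrist camera has in their place "mount" (4x4, takes a point from camera to tool coordinates, whose origin is the TCP and whose axes are the tool frame's). Camera axes: x right, y down, z forward; pixel columns grow to the right and rows downward; lengths in m; the calibration is good to about 2 mm. The wrist camera is an equidistant fisheye: a pixel r from the principal point sees the ray r / f radians off the axis. A picture is of the moment at which its call begins: read the wrist's pose just before it. There is no depth.
- manip.sign_off(): hands the job in, once; it reports no verdict.
Trained networks look in a picture, given as the dict that the camera call returned (one of the last four; its "shot" number tells which), for a name from the list of things; names that differ only in an ending like _2 or _b are one class to them, and where a whole thing is asked for, a point or a joint stands for the part that bears it (a point fixed in the world has none). Each returns a list of dicts, best first, with "confidence" (0 to 1); they miss things now and then, are a little off and sometimes report something else, mostly with a low value. They report only what shows in the picture. A call takes as long as a camera call. They do not tell look-alikes from the thing itself.
- recognise(picture, target): "bbox" ([left, top, width, height] in pixels, round what is visible of it).
- regions_of(picture, target): "mask" (400x640 bool, what is visible of it) and "bbox" ([left, top, width, height] in pixels, round what is visible of it).
- mark_of(picture, target): "point" ([row, column] in pixels: a listed point, or the origin of a listed thing).
The state is a dict: "clock": time; "qpos": joint angles; "qd": joint speeds; "effort": joint torques, N m; "position": TCP position; "ee_rot": TCP orientation; "contact_force": force on the tool from outside, world axes, zero at the start; "moment": the same for the moment, N m; "width": finger opening in m.
Only numpy, scipy, OpenCV 4.12 (cv2) and the standard library are available. Lean on these libraries where they do the work, as an engineer would, in place of code of your own. Each camera call takes 0.05 s, during which the arm holds its last target.

## Working session

There is one attempt and no reset: what is moved stays moved. The work goes in short steps, Python scripts to look and compute and a shell command to move; the robot and the scene stay as the last step left them, time stands still between calls to the robot, and variables do not carry over. Pictures are saved under pics/ and viewed, and the job is handed in when it is done.

```bash
ls; mkdir -p pics
python3 - <<'E'
from rig import manip, eyes
import cv2
print(manip.get_state(), manip.grip_point_offset)
for n in ["side","top","wrist"]:
    p=eyes.get_image(n); cv2.imwrite(f"pics/{n}0.png",p["frame"][:,:,::-1]); print(n,{k:v for k,v in p.items() if k!="frame"})
E
```

```text
pics
{'clock': 0.0, 'qpos': array([-1.40199247e+00,  2.76565635e-01,  1.50613473e+00, -6.20314839e-06,
        1.36068792e+00, -1.21020127e-01]), 'qd': array([-0.00011387, -0.00082805, -0.00014602,  0.00065487,  0.00293814,
       -0.00123401]), 'effort': array([-3.50096871e-04, -4.16777837e+01, -2.45807630e+01, -1.67265230e-04,
        1.11022219e-02, -5.68132293e-06]), 'position': array([ 0.16421777, -0.55050016,  0.23045581]), 'ee_rot': array([-6.17309828e-04,  8.01805387e-01, -5.97584567e-01, -6.51930339e-04]), 'contact_force': array([-0.33698501, -0.07009454, -0.15614688]), 'moment': array([0.02694254, 0.02220617, 0.00708483]), 'width': 0.08519846923568405} -0.0187
side {'K': array([[511.98865494,   0.        , 330.60651999],
       [  0.        , 511.98865494, 209.62065341],
       [  0.        ,   0.        ,   1.        ]]), 'rvec': array([ 0.80262587, -2.55388304,  1.11724629]), 'tvec': array([0.40147224, 0.2327508 , 0.93468945]), 'shot': 1}
top {'K': array([[400.8305183 ,   0.        , 314.87095693],
       [  0.        , 400.8305183 , 190.67289536],
       [  0.        ,   0.        ,   1.        ]]), 'rvec': array([ 2.12991746, -2.1873028 ,  0.11997143]), 'tvec': array([-0.01367373,  0.47655336,  0.92284774]), 'shot': 2}
wrist {'K': array([[309.70691629,   0.        , 321.63733812],
       [  0.        , 309.70691629, 195.13692387],
       [  0.        ,   0.        ,   1.        ]]), 'mount': array([[ 9.99999710e-01, -6.80918837e-04,  3.40468652e-04,
         5.84942056e-04],
       [ 5.38482864e-04,  9.48784225e-01,  3.15924366e-01,
        -8.15295747e-02],
       [-5.38150139e-04, -3.15924091e-01,  9.48784316e-01,
        -1.42541795e-01],
       [ 0.00000000e+00,  0.00000000e+00,  0.00000000e+00,
         1.00000000e+00]]), 'shot': 3}
```

View pics/top0.png

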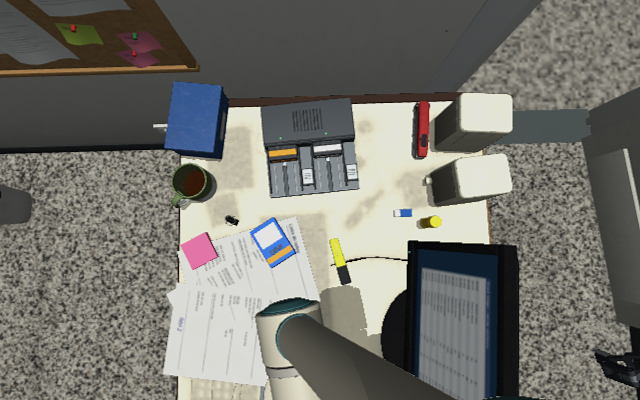

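View pics/side0.png

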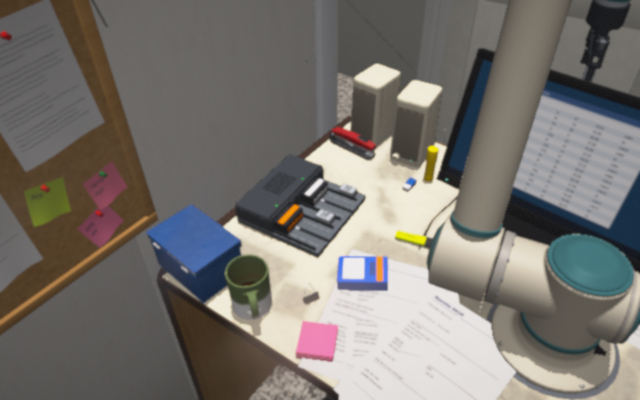

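View pics/wrist0.png

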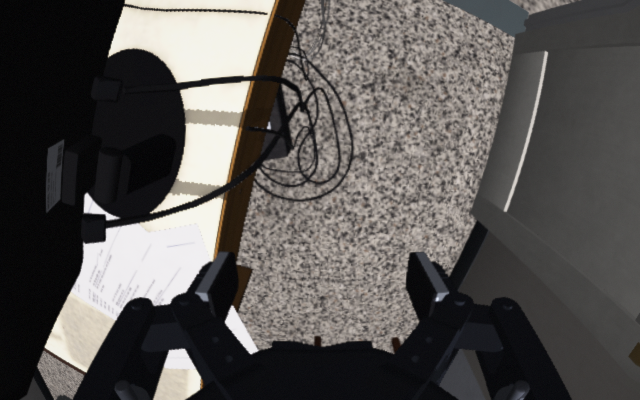

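The orange-banded candidates are the cartridge in the dock's left bay, top (283,155), and the blue look-alike on the papers, top (272,250). The loaded left-bay cartridge is the target, and its key is at about (307,176). The white-banded one is at (328,150). Next I localise the dock.

```bash
cat > h.py <<'E'
import numpy as np, cv2
from scipy.spatial.transform import Rotation as R
from scipy.optimize import least_squares
from rig import manip, eyes, recognise, regions_of, mark_of
PTS={"apron_edge":(-.1075,0,.016),"lane_left":(-.0575,.066,.016),"lane_right":(-.0575,-.04,.016),"key_left_top":(-.067,.013,.031),"key_right_top":(-.067,-.093,.031),"cart_orange_front":(-.0225,.066,.031),"cart_white_front":(-.0225,-.04,.031),"dock":(0,0,0)}
def Rq(q): return R.from_quat([q[1],q[2],q[3],q[0]])
def cam(p,st=None):
    """returns function world->pixel"""
    K=p["K"]
    if "rvec" in p:
        return lambda X: cv2.projectPoints(np.asarray(X,float).reshape(-1,3),p["rvec"],p["tvec"],K,None)[0].reshape(-1,2)
    T=np.eye(4);T[:3,:3]=Rq(st["ee_rot"]).as_matrix();T[:3,3]=st["position"];T=np.linalg.inv(T@p["mount"])
    def f(X):
        Y=np.asarray(X,float).reshape(-1,3)@T[:3,:3].T+T[:3,3]
        n=np.linalg.norm(Y[:,:2],axis=1);th=np.arctan2(n,Y[:,2])
        return Y[:,:2]/np.maximum(n,1e-9)[:,None]*th[:,None]*K[0,0]+K[:2,2]
    return f
def d2w(P,d): 
    P=np.asarray(P,float).reshape(-1,3);c,s=np.cos(d[2]),np.sin(d[2])
    return np.c_[d[0]+c*P[:,0]-s*P[:,1],d[1]+s*P[:,0]+c*P[:,1],P[:,2]]
def fit(obs,d0):
    """obs: list of (f, P, uv)"""
    def r(d): return np.concatenate([(f(d2w(P,d))[0]-uv) for f,P,uv in obs])
    return least_squares(r,d0,loss="soft_l1",f_scale=2),r
E
python3 - <<'E'
from h import *
obs=[];nm=[]
for c in ["top","side"]:
    p=eyes.get_image(c)
    for n,P in PTS.items():
        try: m=mark_of(p,n)
        except Exception as e: print(n,e);continue
        for k in m[:2]: print(c,n,np.round(k["point"],1),round(k["confidence"],2))
        if m and m[0]["confidence"]>.4:
            obs.append((cam(p),P,np.array(m[0]["point"])[::-1]));nm.append((c,n))
s,r=fit(obs,[.5,0,0])
for y in (0,1.57,-1.57,3.1):
    t,_=fit(obs,[.5,0.,y])
    if t.cost<s.cost: s=t
print(s.x,s.cost)
for n,e in zip(nm,r(s.x).reshape(-1,2)): print(n,np.round(e,1))
p=eyes.get_image("top"); im=p["frame"][:,:,::-1].copy()
import cv2
cr=cv2.resize(im[80:220,230:390],None,fx=5,fy=4.28,interpolation=cv2.INTER_CUBIC);cv2.imwrite("pics/crop1.png",cr)
E
```

```text
top apron_edge [194.8 314.1] 0.96
top apron_edge [222.7 423.1] 0.5
top lane_left [173.5 285.2] 0.98
top lane_right [173.3 332.7] 0.91
top lane_right [169.8 350.3] 0.47
top key_left_top [175.2 302.6] 0.67
top key_right_top [171.  352.9] 0.63
top cart_orange_front [159.3 283.5] 0.91
top cart_orange_front [259.4 284. ] 0.67
top cart_white_front [155.  326.8] 0.88
top dock [153. 309.] 0.71
side apron_edge [222.  338.9] 0.63
side lane_left [231.7 309.1] 0.6
side lane_right [203.7 332.2] 0.66
side lane_right [214.3 301.9] 0.23
side key_left_top [216.3 323.4] 0.52
side key_right_top [186.9 348.9] 0.7
side cart_orange_front [218.4 295.2] 0.96
side cart_orange_front [272.6 389.1] 0.89
side cart_white_front [193.4 320.8] 0.94
side dock [212.9 303.1] 0.68
[ 0.57824463 -0.01590107  0.05792872] 38.56266039801477
('top', 'apron_edge') [-0.9 -1.4]
('top', 'lane_left') [-1.   1.7]
('top', 'lane_right') [-4.7 -1.8]
('top', 'key_left_top') [3.7 1.1]
('top', 'key_right_top') [-2.2  1.5]
('top', 'cart_orange_front') [-0.9  0.5]
('top', 'cart_white_front') [0.1 1. ]
('top', 'dock') [ 0.6 -2. ]
('side', 'apron_edge') [ 4.3 -0.7]
('side', 'lane_left') [-1.2 -0.8]
('side', 'lane_right') [ 1.1 -0.6]
('side', 'key_left_top') [ 1.1 -3.1]
('side', 'key_right_top') [-0.3 -0.1]
('side', 'cart_orange_front') [-0.9  1.7]
('side', 'cart_white_front') [-0.4 -0.5]
('side', 'dock') [ 0.  -3.6]
```

View pics/crop1.png

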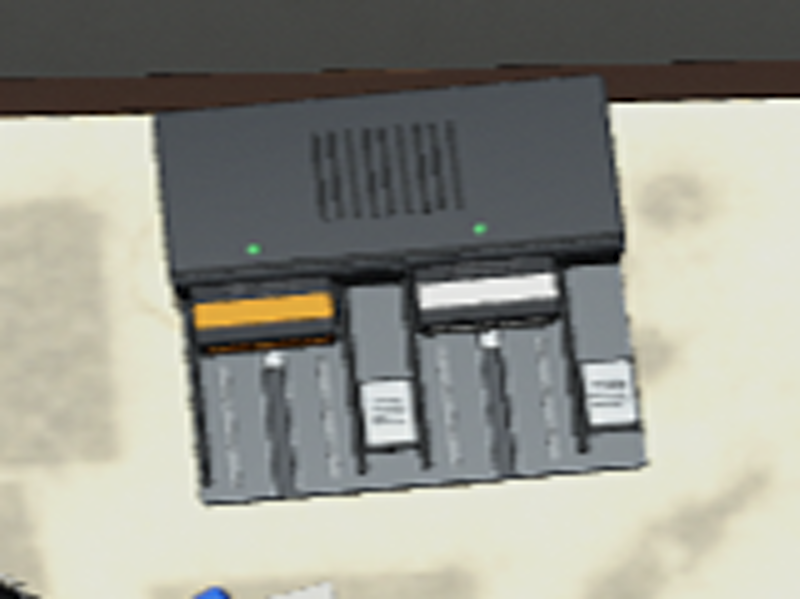

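The crop confirms it: the orange band is loaded in the left bay, with its light grey key directly to its right. The hand starts behind the monitor, so I'll measure that before swinging over.

```bash
python3 - <<'E'
from h import *
t=eyes.get_image("top");s=eyes.get_image("side")
def PM(p): 
    Rm,_=cv2.Rodrigues(p["rvec"]);return p["K"]@np.c_[Rm,p["tvec"]]
for a,b in [((517,245),(487,52)),((411,243),(444,180)),((512,100),(440,88)),((475,95),(398,70)),((510,158),(440,88))]:
    X=cv2.triangulatePoints(PM(t),PM(s),np.array(a,float).reshape(2,1),np.array(b,float).reshape(2,1));print(a,b,(X[:3]/X[3]).ravel().round(3))
for p in (t,s):
    Rm,_=cv2.Rodrigues(p["rvec"]);print("cam",(-Rm.T@p["tvec"]).round(3), cam(p)([manip.get_state()["position"]]))
    v=p["frame"][:,:,::-1]; cv2.imwrite(f"pics/b{p['shot']}.png",cv2.resize(v[220:,380:] if p is t else v[0:250,380:],None,fx=2.5,fy=2.5))
E
ls pics
```

```text
(517, 245) (487, 52) [ 0.34  -0.352  0.32 ]
(411, 243) (444, 180) [ 0.342 -0.246  0.044]
(512, 100) (440, 88) [ 0.55  -0.492  0.126]
(475, 95) (398, 70) [ 0.583 -0.365  0.211]
(510, 158) (440, 88) [ 0.487 -0.447  0.148]
cam [ 0.365 -0.03   0.972] [[614.75957504 344.08154632]]
cam [0.027 0.663 0.805] [[583.3808363   75.97139911]]
b7.png
b8.png
crop1.png
side0.png
top0.png
wrist0.png
```

The monitor's top is at z≈0.32, between the hand and the dock. I'll go up and over it, and set the jaws to about 42 mm on the way.

```bash
python3 -m inch '[[0,0,0,-38,2.2],[0,0,0,-38,2.2],[0,0,0,-38,2.2],[0,0,0,-38,2.2],[0,0,0,-38,2.2],[0,0,0,-38,2.3],[0,0,0,-20,0]]'
```

```text
clock: 1.78
position: [0.1637, -0.5473, 0.4809]
ee_rot: [-0.006, 0.723, -0.691, -0.008]
contact_force: [-0.7, 0.9, 0.9]
width: 0.0426
```

```bash
python3 -m inch '[[0,-32,-22,0,0],[0,-32,-22,0,0],[0,-32,-22,0,0],[0,-32,-22,0,0],[0,-32,-22,0,0],[0,-32,-22,0,0],[0,-32,-22,0,0],[0,-32,-22,0,0],[0,-32,-22,0,0],[0,-32,-22,0,0],[0,-32,-22,0,0],[0,-32,-22,0,0],[0,-32,-22,0,0],[0,-32,-22,0,0],[0,0,0,0,0]]'
```

```text
clock: 3.03
position: [0.4631, -0.0715, 0.4897]
ee_rot: [-0.004, 0.72, -0.694, 0.0]
contact_force: [-0.3, 0.0, -0.4]
width: 0.043
```

```bash
python3 -m inch '[[0,-18,-6,34,0],[0,-18,-6,34,0],[0,-18,-6,34,0],[0,-18,-6,34,0],[0,-18,-6,34,0],[0,0,0,34,0],[0,0,0,34,0],[0,0,0,0,0],[0,0,0,0,0]]'
python3 - <<'E'
from h import *
s=manip.get_state();p=eyes.get_image("wrist");cv2.imwrite("pics/w1.png",p["frame"][:,:,::-1]);print(s["position"],s["ee_rot"])
np.save("w1.npy",{"s":s,"p":p},allow_pickle=True)
for n in PTS:
    print(n,[(np.round(m["point"],1),round(m["confidence"],2)) for m in mark_of(p,n)[:2]], cam(p,s)(d2w(PTS[n],[.578,-.016,.058])).round(0)[:,::-1])
E
```

```text
clock: 3.78
position: [0.4939, 0.025, 0.2464]
ee_rot: [-0.005, 0.723, -0.691, 0.005]
contact_force: [0.6, 0.2, 1.6]
width: 0.0425
[0.49386873 0.02496011 0.24638083] [-0.00536322  0.72291404 -0.69090044  0.00480785]
apron_edge [(array([182.5, 360.4]), 0.95), (array([142.9, 388.2]), 0.55)] [[185. 358.]]
lane_left [(array([147.1, 303.9]), 0.6)] [[146. 304.]]
lane_right [(array([144.7, 391. ]), 0.65), (array([ 75.1, 392.4]), 0.43)] [[146. 390.]]
key_left_top [(array([151.7, 354.5]), 0.8)] [[155. 349.]]
key_right_top [(array([153.3, 434.6]), 0.94), (array([ 92.3, 534.5]), 0.36)] [[156. 434.]]
cart_orange_front [(array([287.2, 296.1]), 0.95), (array([123. , 302.5]), 0.74)] [[118. 303.]]
cart_white_front [(array([117.6, 395.5]), 0.67), (array([ 98.6, 356.4]), 0.54)] [[118. 394.]]
dock [(array([ 99.4, 355.7]), 0.87)] [[ 98. 357.]]
```

View pics/w1.png

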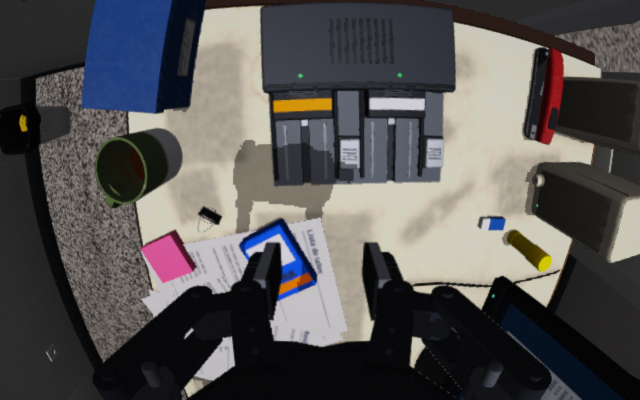

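Run:
```python
from h import *
D=np.load("w1.npy",allow_pickle=True).item();p,s=D["p"],D["s"]
v=p["frame"][:,:,::-1];cv2.imwrite("pics/w1c.png",cv2.resize(v[70:200,255:455],None,fx=4,fy=4,interpolation=cv2.INTER_CUBIC))
```

```text
(no output)
```

View pics/w1c.png

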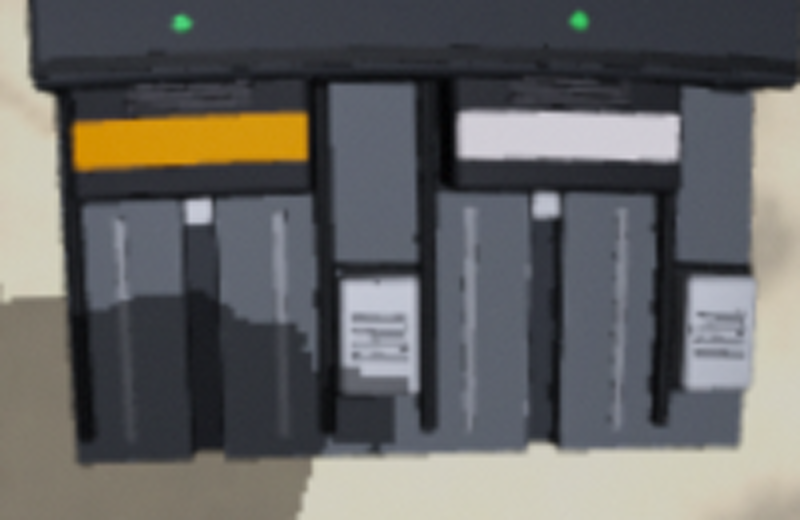

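Run:
```python
from h import *
D=np.load("w1.npy",allow_pickle=True).item();p,s=D["p"],D["s"];f=cam(p,s)
L=[((-.1075,.108,.016),(78,463)),((-.1075,-.108,.016),(740,445)),((-.049,.025,.031),(341,277)),((-.049,.001,.031),(418,275)),((-.085,.001,.031),(418,390)),((-.085,.025,.031),(340,394)),
((-.049,-.081,.031),(685,275)),((-.049,-.105,.031),(752,276)),((-.085,-.105,.031),(748,388)),((-.085,-.081,.031),(683,388)),((-.0225,.1,.046),(75,195)),((-.0225,.032,.046),(310,188))]
obs=[(f,P,np.array(u)/4+[254.6,69.6]) for P,u in L]
q,r=fit(obs,[.578,-.016,.058]);print(q.x,r(q.x).reshape(-1,2).round(1).tolist())
yw=-Rq(s["ee_rot"]).as_matrix()[:2,0];print("tool yaw err deg",np.degrees(np.arctan2(-yw[0],yw[1])-q.x[2]))
d=np.r_[q.x]
print("target",d2w([-.055,.0398,.031],d))
```

```text
[ 0.58059636 -0.01545074  0.07307798] [[-0.9, -0.2], [-0.1, 0.2], [-0.9, -0.6], [0.3, -0.4], [0.4, 0.8], [-0.2, 0.3], [0.3, -0.4], [1.6, -0.4], [1.1, 0.2], [-0.4, 0.4], [-1.8, 0.5], [0.8, -0.1]]
tool yaw err deg -1.5925690319713726
target [[0.52283724 0.02022732 0.031     ]]
```

```bash
python3 -m inch '[[0,2,-9,35,-1.2],[0,2,-9,35,0],[0,2,-9,35,0],[0,0,-2,35,0],[0,0,0,10,0],[0,0,0,0,0],[0,0,0,0,0]]'
python3 - <<'E'
from h import *
s=manip.get_state();print(s["position"])
d=[.5805,-.0155,.068]
M=Rq(s["ee_rot"]).as_matrix();a=M[:2,0];print("yaw err",np.degrees(np.arctan2(a[0],-a[1])-d[2]),"tilt",M[:,2])
c,sn=np.cos(d[2]),np.sin(d[2]);v=s["position"][:2]-d[:2];print("tcp in dock",c*v[0]+sn*v[1],-sn*v[0]+c*v[1])
for n in ("wrist","side","top"):
    p=eyes.get_image(n);im=p["frame"][:,:,::-1]
    if n!="wrist": im=cv2.resize(im[80:260,200:400],None,fx=3.3,fy=3.3,interpolation=cv2.INTER_CUBIC)
    cv2.imwrite(f"pics/{n}2.png",im)
E
```

```text
clock: 4.82
position: [0.5351, 0.0196, 0.0996]
ee_rot: [-0.012, 0.73, -0.683, 0.013]
contact_force: [0.1, -0.4, 0.3]
width: 0.0427
[0.53509387 0.0196228  0.09960865]
yaw err -0.09328849893740432 tilt [ 3.48831610e-02 -6.42058053e-04 -9.99391191e-01]
tcp in dock -0.0429146807669962 0.03812686122150004
```

View pics/wrist2.png

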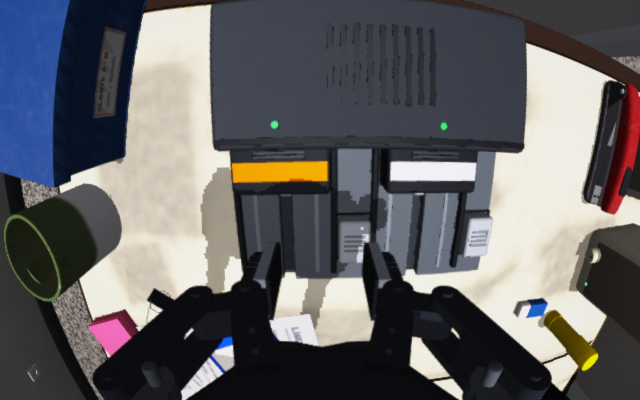

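View pics/side2.png

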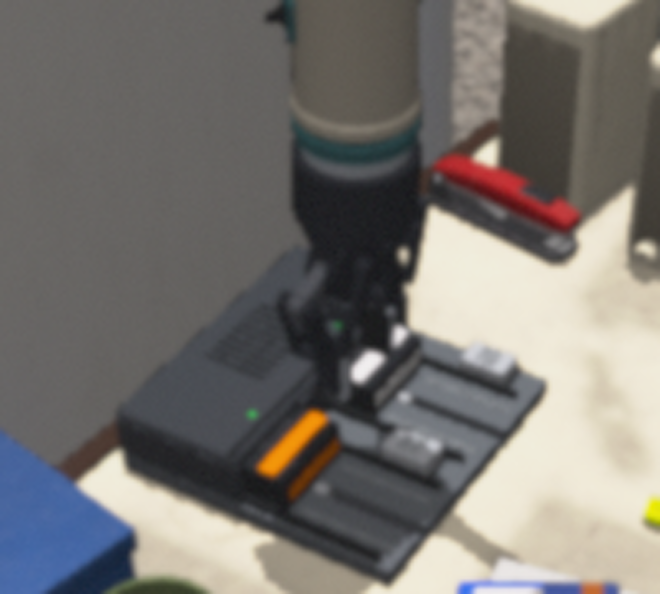

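```bash
python3 -m inch '[[0,-1,9,15,0],[0,-1,8,15,0],[0,0,0,10,0],[0,0,0,5,0],[0,0,0,0,0],[0,0,0,0,0]]'
cat >> h.py <<'E'
def stat(d=(.5805,-.0155,.068)):
    s=manip.get_state()
    M=Rq(s["ee_rot"]).as_matrix();a=M[:2,0];print("clk",round(s["clock"],2),"yaw err",np.degrees(np.arctan2(a[0],-a[1])-d[2]).round(2),"tiltz",M[:2,2].round(3))
    c,sn=np.cos(d[2]),np.sin(d[2]);v=s["position"][:2]-d[:2];print("tcp in dock mm",(1e3*np.array([c*v[0]+sn*v[1],-sn*v[0]+c*v[1],s["position"][2]])).round(1),"F",s["contact_force"].round(1),"w",s["width"])
    return s
E
python3 - <<'E'
from h import *
s=stat()
for n in ("wrist","side"):
    p=eyes.get_image(n);im=p["frame"][:,:,::-1].copy()
    for k,P in PTS.items():
        if k=="dock":continue
        u=cam(p,s)(d2w(P,(.5805,-.0155,.068)))[0];cv2.circle(im,(int(round(u[0])),int(round(u[1]))),1,(0,0,255),-1)
    im=im[100:400,150:550] if n=="wrist" else im[140:260,220:380]
    im=cv2.resize(im,None,fx=2 if n=="wrist" else 5,fy=2 if n=="wrist" else 5,interpolation=cv2.INTER_CUBIC)
    cv2.imwrite(f"pics/{n}3.png",im)
E
```

```text
clock: 5.47
position: [0.5283, 0.0198, 0.0642]
ee_rot: [-0.02, 0.73, -0.683, 0.023]
contact_force: [0.2, 1.1, 0.3]
width: 0.043
clk 5.47 yaw err -0.08 tiltz [ 0.06  -0.003]
tcp in dock mm [-49.7  38.8  64.2] F [0.2 1.1 0.3] w 0.04301888549249787
```

View pics/wrist3.png

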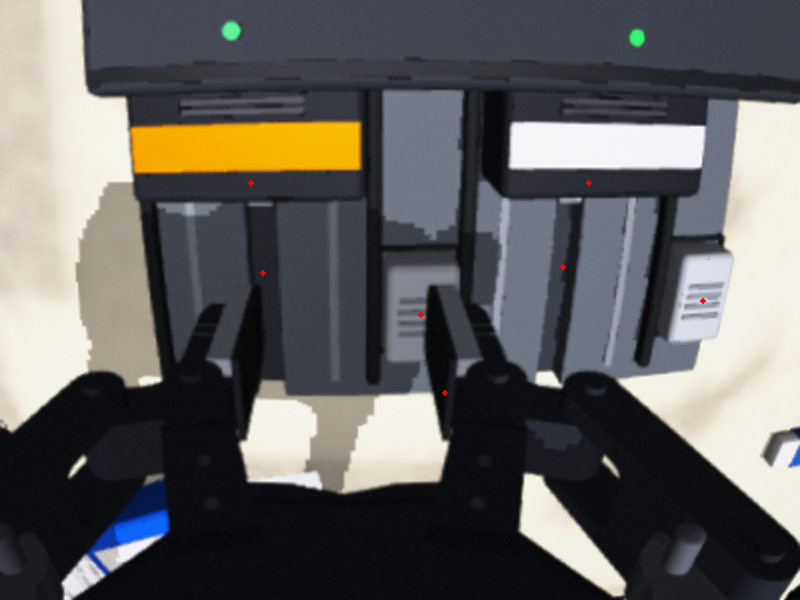

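View pics/side3.png

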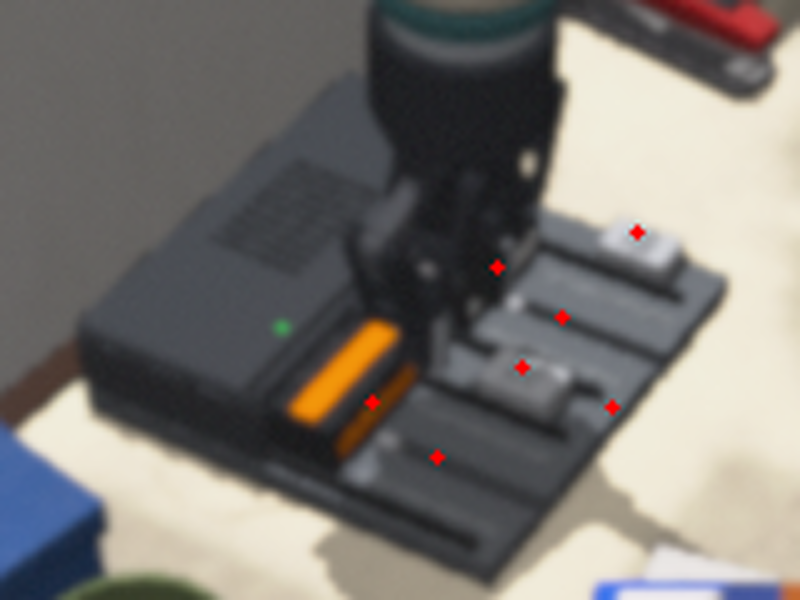

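```bash
python3 -m inch '[[0,-0.5,5,4,0],[0,-0.5,5,4,0],[0,0,0,4,0],[0,0,0,4,0],[0,0,0,4,0],[0,0,0,0,0],[0,0,0,0,0]]'; python3 -c "from h import *; stat()"
```

```text
clock: 6.15
position: [0.5198, 0.02, 0.0433]
ee_rot: [-0.021, 0.73, -0.683, 0.024]
contact_force: [-0.3, -0.3, 0.1]
width: 0.0427
clk 6.15 yaw err -0.08 tiltz [ 0.064 -0.003]
tcp in dock mm [-58.1  39.5  43.3] F [-0.3 -0.3  0.1] w 0.042718432796282846
```

```bash
python3 -m inch '[[0,0,0,3,0],[0,0,0,3,0],[0,0,0,2,0],[0,0,0,0,0]]'
python3 - <<'E'
from h import *
s=stat()
p=eyes.get_image("wrist");im=p["frame"][100:350,200:450,::-1];cv2.imwrite("pics/w4.png",cv2.resize(im,None,fx=2.4,fy=2.4,interpolation=cv2.INTER_CUBIC))
p=eyes.get_image("side");im=p["frame"][140:260,220:380,::-1];cv2.imwrite("pics/s4.png",cv2.resize(im,None,fx=5,fy=5,interpolation=cv2.INTER_CUBIC))
E
```

```text
clock: 6.48
position: [0.5209, 0.0199, 0.0343]
ee_rot: [-0.021, 0.73, -0.683, 0.025]
contact_force: [-0.1, 0.2, 0.0]
width: 0.0424
clk 6.48 yaw err -0.08 tiltz [ 0.064 -0.003]
tcp in dock mm [-57.1  39.4  34.3] F [-0.1  0.2  0. ] w 0.0424352927992585
```

View pics/w4.png

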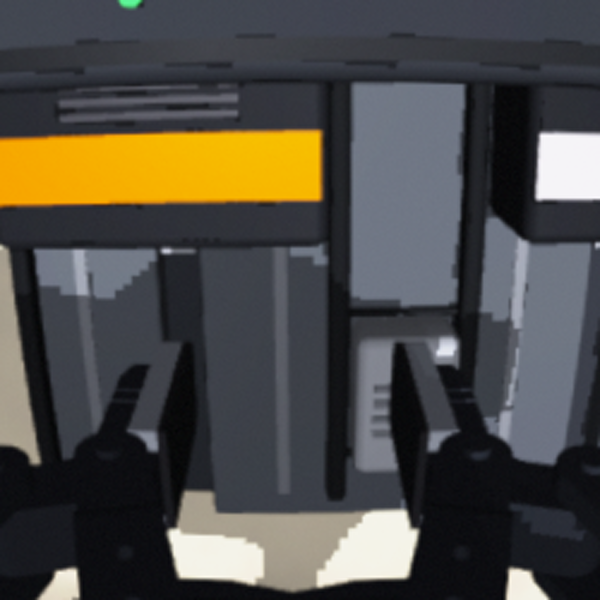

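View pics/s4.png

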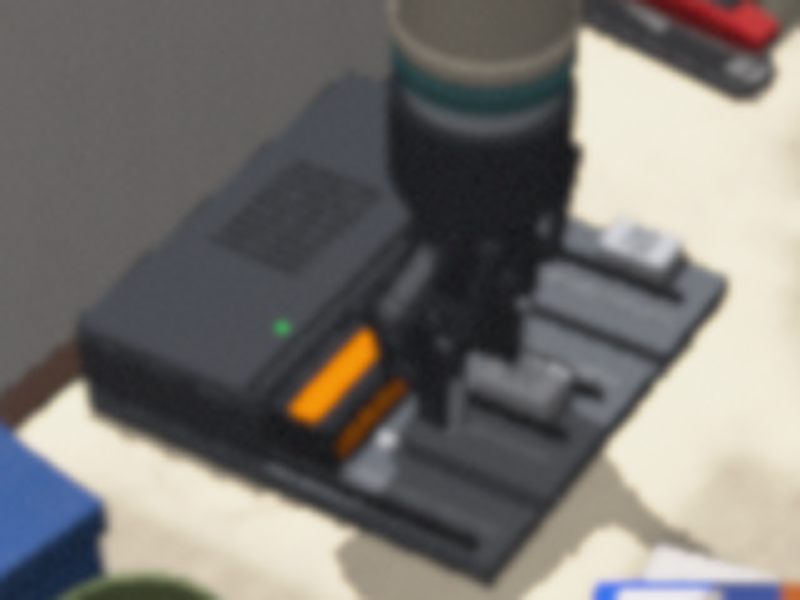

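```bash
python3 -m inch '[[0,-2,0,2,0],[0,0,0,2,0],[0,0,0,0,0]]'; python3 -c "from h import *; stat()"
```

```text
clock: 6.83
position: [0.5216, 0.022, 0.0307]
ee_rot: [-0.021, 0.73, -0.683, 0.025]
contact_force: [0.5, -0.5, -0.4]
width: 0.0424
clk 6.83 yaw err -0.09 tiltz [ 0.065 -0.003]
tcp in dock mm [-56.2  41.5  30.7] F [ 0.5 -0.5 -0.4] w 0.042443037072955075
```

```bash
python3 -m inch '[[0,0,2,2,0],[0,0,0,2,0],[0,0,0,0,0]]'; python3 -c "from h import *; stat()"
```

```text
clock: 7.08
position: [0.5205, 0.0219, 0.0268]
ee_rot: [-0.022, 0.73, -0.683, 0.026]
contact_force: [0.8, 1.2, -0.3]
width: 0.0427
clk 7.08 yaw err -0.07 tiltz [ 0.067 -0.004]
tcp in dock mm [-57.3  41.4  26.8] F [ 0.8  1.2 -0.3] w 0.04270718859333233
```

```bash
python3 -m inch '[[0,0,0.5,2,0],[0,0,0,2,0],[0,0,0,0,0]]'; python3 -c "from h import *; stat()"
```

```text
clock: 7.33
position: [0.5196, 0.0218, 0.0229]
ee_rot: [-0.021, 0.73, -0.682, 0.026]
contact_force: [0.2, 0.0, 2.1]
width: 0.0428
clk 7.33 yaw err -0.02 tiltz [ 0.066 -0.004]
tcp in dock mm [-58.2  41.4  22.9] F [0.2 0.  2.1] w 0.04284038904813002
```

```bash
python3 -m inch '[[0,0,0,2.5,0],[0,0,0,2,0],[0,0,0,1,0],[0,0,0,0,0],[0,0,0,0,0]]'
python3 - <<'E'
from h import *
s=stat()
p=eyes.get_image("wrist");im=p["frame"][100:350,200:450,::-1];cv2.imwrite("pics/w5.png",cv2.resize(im,None,fx=2.4,fy=2.4,interpolation=cv2.INTER_CUBIC))
E
```

```text
clock: 7.75
position: [0.5196, 0.0218, 0.0231]
ee_rot: [-0.021, 0.731, -0.681, 0.027]
contact_force: [0.5, -0.4, 1.7]
width: 0.0429
clk 7.75 yaw err 0.1 tiltz [ 0.068 -0.005]
tcp in dock mm [-58.2  41.4  23.1] F [ 0.5 -0.4  1.7] w 0.04285773540400843
```

View pics/w5.png

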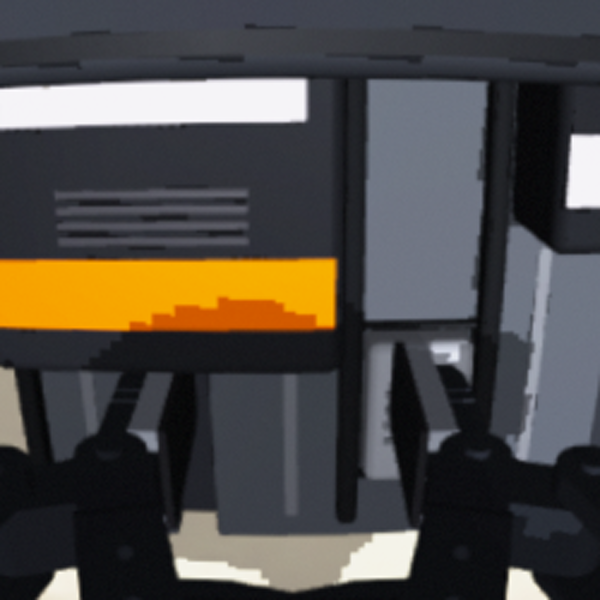

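The cartridge has sprung out about 25 mm and stands against the left finger. I hold it there briefly, then ease it out slowly.

```bash
python3 -m inch '[[0,0,0,0,0],[0,0,0,0,0],[0,0,0,0,0],[0,0,0,0,0]]'; python3 -c "from h import *; stat()"; python3 -m inch '[[0,0,2.5,-0.2,0],[0,0,2.5,-0.2,0],[0,0,2.5,-0.2,0],[0,0,2.5,-0.2,0],[0,0,2.5,-0.2,0],[0,0,2.5,-0.2,0],[0,0,0,0,0],[0,0,0,0,0]]';  python3 - <<'E'
from h import *
s=stat()
p=eyes.get_image("wrist");im=p["frame"][100:350,200:450,::-1];cv2.imwrite("pics/w6.png",cv2.resize(im,None,fx=2.4,fy=2.4,interpolation=cv2.INTER_CUBIC))
E
```

```text
clock: 8.13
position: [0.5196, 0.0218, 0.0222]
ee_rot: [-0.021, 0.731, -0.681, 0.026]
contact_force: [-1.4, 0.4, 3.0]
width: 0.0426
clk 8.13 yaw err 0.12 tiltz [ 0.068 -0.005]
tcp in dock mm [-58.2  41.4  22.2] F [-1.4  0.4  3. ] w 0.04256887570686651
clock: 8.8
position: [0.5052, 0.0204, 0.0227]
ee_rot: [-0.023, 0.731, -0.681, 0.028]
contact_force: [0.6, -0.4, 3.8]
width: 0.0429
clk 8.8 yaw err 0.1 tiltz [ 0.072 -0.005]
tcp in dock mm [-72.7  40.9  22.7] F [ 0.6 -0.4  3.8] w 0.04294951140073756
```

View pics/w6.png

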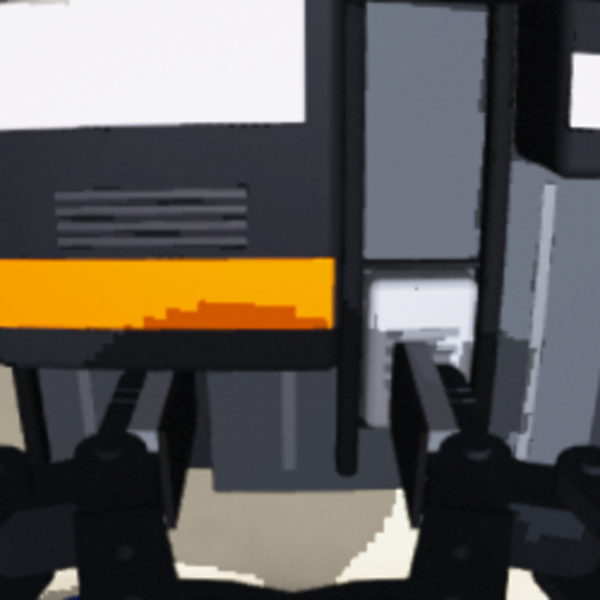

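```bash
python3 -m inch '[[0,0,2,-0.2,0],[0,0,2,-0.2,0],[0,0,2,-0.2,0],[0,0,2,-0.2,0],[0,0,2,-0.2,0],[0,0,2,-0.2,0],[0,0,2,-0.2,0],[0,0,2,-0.2,0],[0,0,0,0,0],[0,0,0,0,0]]';  python3 - <<'E'
from h import *
s=stat()
p=eyes.get_image("wrist");im=p["frame"][100:350,200:450,::-1];cv2.imwrite("pics/w7.png",cv2.resize(im,None,fx=2.4,fy=2.4,interpolation=cv2.INTER_CUBIC))
E
```

```text
clock: 9.68
position: [0.4889, 0.019, 0.0236]
ee_rot: [-0.023, 0.731, -0.682, 0.029]
contact_force: [2.2, -0.4, 1.7]
width: 0.0427
clk 9.68 yaw err 0.06 tiltz [ 0.075 -0.006]
tcp in dock mm [-89.1  40.6  23.6] F [ 2.2 -0.4  1.7] w 0.04271557093716854
```

View pics/w7.png

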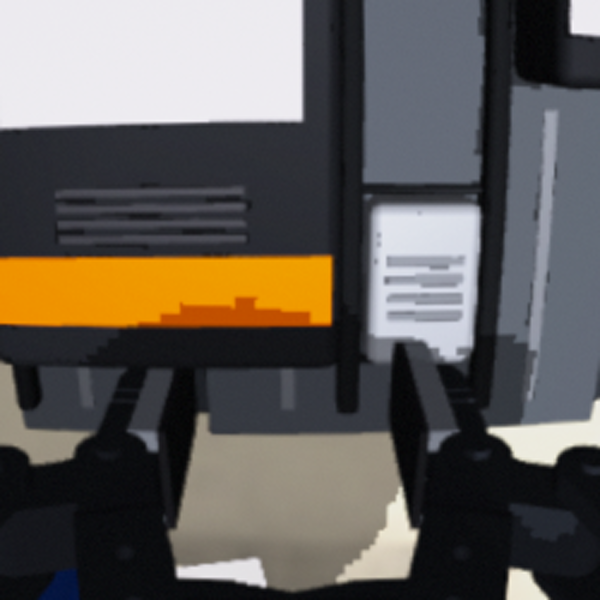

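```bash
python3 -m inch '[[0,0,1.5,-0.2,0],[0,0,1.5,-0.2,0],[0,0,1.5,-0.2,0],[0,0,1.5,-0.2,0],[0,0,1.5,-0.2,0],[0,0,1.5,-0.2,0],[0,0,1.5,-0.2,0],[0,0,0,0,0],[0,0,0,0,0]]';  python3 - <<'E'
from h import *
s=stat()
p=eyes.get_image("wrist");im=p["frame"][100:350,200:450,::-1];cv2.imwrite("pics/w8.png",cv2.resize(im,None,fx=2.4,fy=2.4,interpolation=cv2.INTER_CUBIC))
E
```

```text
clock: 10.48
position: [0.4734, 0.0186, 0.0224]
ee_rot: [-0.021, 0.731, -0.682, 0.026]
contact_force: [-0.5, 0.1, 0.6]
width: 0.0428
clk 10.48 yaw err 0.01 tiltz [ 0.067 -0.004]
tcp in dock mm [-104.5   41.3   22.4] F [-0.5  0.1  0.6] w 0.04275952032412182
```

View pics/w8.png

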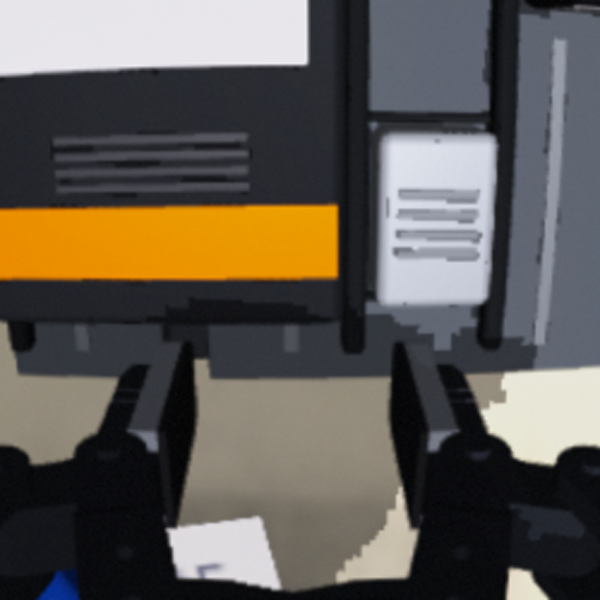

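The cartridge has stayed behind and the key is up. I'll retreat forward, then raise the hand.

```bash
python3 -m inch '[[0,0,6,-2,0],[0,0,8,-3,0],[0,0,4,-20,0],[0,0,0,-30,0],[0,0,0,-35,0],[0,0,0,-35,0],[0,0,0,-35,0],[0,0,0,-10,0],[0,0,0,0,0],[0,0,0,0,0]]';  python3 - <<'E'
from h import *
s=stat()
for n in("wrist","side","top"):
    p=eyes.get_image(n);im=p["frame"][:,:,::-1]
    np.save(n+"f.npy",{"s":s,"p":p},allow_pickle=True)
    x=mark_of(p,"cart_orange_front");f=cam(p,s);d=(.5805,-.0155,.068)
    from scipy.optimize import least_squares
    for m in x[:2]:
        uv=np.array(m["point"])[::-1];r=least_squares(lambda a:f(d2w([a[0],a[1],.031],d))[0]-uv,[-.08,.066]);print(n,m["confidence"],(r.x*1e3).round(1))
    x=mark_of(p,"cart_white_front")
    for m in x[:1]:
        uv=np.array(m["point"])[::-1];r=least_squares(lambda a:f(d2w([a[0],a[1],.031],d))[0]-uv,[-.02,-.04]);print(" white",m["confidence"],(r.x*1e3).round(1))
    c=im[60:260,180:480] if n=="wrist" else im[140:260,220:380] if n=="side" else im[80:220,230:390]
    cv2.imwrite(f"pics/{n}9.png",cv2.resize(c,None,fx=2.6 if n=="wrist" else 4.2,fy=2.6 if n=="wrist" else 4.2,interpolation=cv2.INTER_CUBIC))
E
```

```text
clock: 11.37
position: [0.4339, 0.0184, 0.1974]
ee_rot: [-0.018, 0.731, -0.682, 0.022]
contact_force: [-0.3, -0.1, -0.7]
width: 0.0423
clk 11.37 yaw err 0.02 tiltz [ 0.057 -0.004]
tcp in dock mm [-144.    43.8  197.4] F [-0.3 -0.1 -0.7] w 0.04229321648118668
wrist 0.91 [-251.7   85. ]
wrist 0.81 [-86.   67.8]
 white 0.6 [-23.6 -40.1]
side 0.87 [-272.8   94.8]
side 0.84 [-87.5  72.4]
 white 0.76 [-25.3 -38.2]
top 0.83 [-257.1   82.8]
 white 0.72 [-27.  -46.9]
```

View pics/wrist9.png

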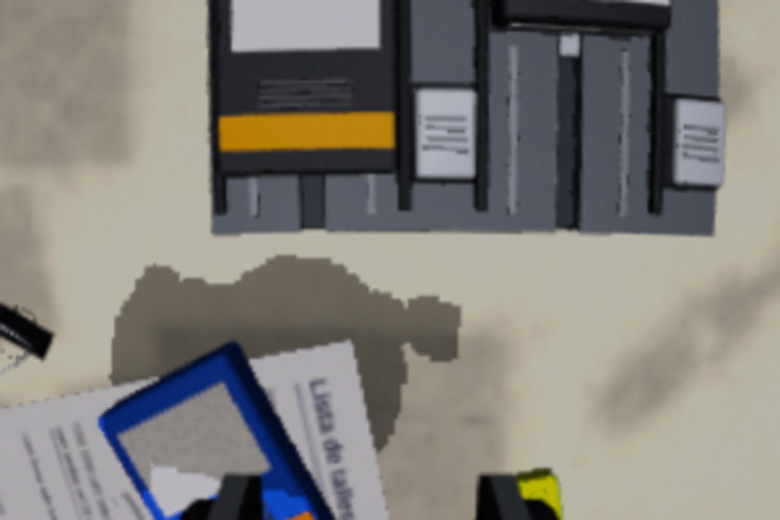

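View pics/side9.png

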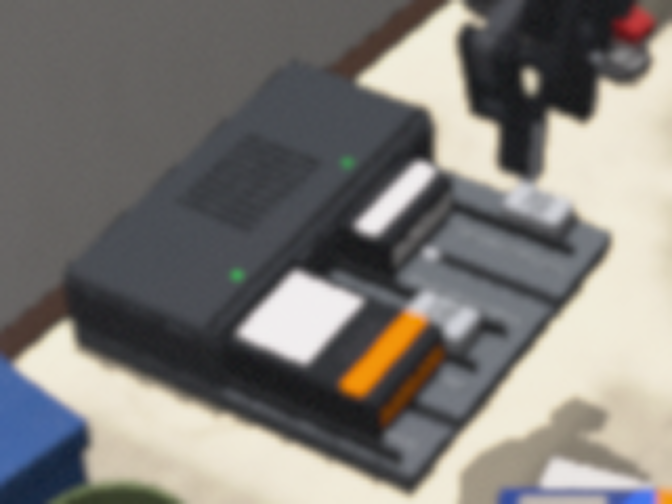

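The orange cartridge's front is about 84 mm forward of the dock's origin (61–64 mm out), which is inside the window. The white one is still loaded, both keys are up and the hand is clear, so I hand in.

```bash
python3 -c "from rig import manip; print(manip.sign_off())"
```

```text
the job is handed in; nothing more can be done
None
```

I pressed the left bay's eject key with one finger while the other stood in the lane. The finger caught the orange cartridge about 25 mm out. I held it there for more than 0.3 s, then eased it out at roughly 2 mm per row until it stayed behind on its own. After that I took the hand away. The job was handed in at about 11.5 s, and the hand-in reports no verdict.

- **Orange cartridge:** In the last pictures it lies flat in its lane. Two cameras put its front at dock x = -86 and -87.5 mm (allowed -77.5 to -109.5), and the edges in the wrist picture suggest about -84 mm. The top camera's only match was the blue look-alike, which the other two cameras also ranked first.
- **White cartridge:** Its front is still loaded at about -24 to -25 mm by the wrist and side cameras. The top camera read -27 mm, close to the 5 mm limit at -27.5 mm, but its sideways reading was also 7 mm off, so I trusted the other two.
- **Keys and hand:** Both keys look up, and the hand is about 0.2 m above the desk touching nothing.
- **Bystanders:** I did not re-measure them, but the hand never came near them.
- **Tool tilt:** The tool drifted up to about 4° off vertical during the moves, which caused no trouble.

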